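# Clamp the can closer's head and hold its lift lever at the top

## Robot

A 6-joint arm with a two-finger parallel gripper is mounted at the origin on the work surface. World frame = base frame: x ahead of the robot, y to its left, z up, the work surface at z = 0. Lengths are in m, angles in rad, forces in N, time in s.
With the tool pointing down it reaches from about 0.275 to 0.75 m from the base axis. Payload 10.2 kg.
Tool frame: the origin (TCP) lies midway between the tips of the shut fingers; the grasp point (between the pads) lies 19 mm behind it; x points along the fingers, y is the direction in which the jaws open and shut, and the axes are right-handed (so a half turn about x gives the same grasp; the last joint's range is limited). The gripper opens to 85 mm and grips with 20 to 120 N. Pads are 22 mm wide; open, the fingers measure 114 mm over their backs; the gripper's body (76 mm by 85 mm) begins 54 mm behind the grasp point. The pads swing forward as they close: fully open they stand 13 mm farther back than shut.
Start: joints at [-1.47, 0.313, 1.498, -0, 1.331, -0.223], TCP at [0.167, -0.498, 0.231] pointing down, gripper open.
Joint ranges: [-2.94, 2.94], [-0.97, 2.17], [0.19, 2.56], [-1.23, 4.37], [0.02, 3.11], [-2.88, 2.88]. Speed limits (rad/s): [2.39, 2.39, 3.01, 3.14, 3.14, 3.14].

## Interface

Orientations are given as a unit quaternion [w, x, y, z].
In Python, from workcell import env gives the robot as it stands.
- The arm moves only by the tool jog_arm, never from a script. Its argument "targets" is a list of rows, each a list of 7 numbers: the closure, from -1 (fully open) to 1 (shut), then the shift along the world's x, y, z in m, then the turn, a rotation vector about the world's x, y, z in degrees. A call has 1 to 8 rows; each row is the pose to reach, as a shift and turn from the pose commanded when the call began; what a row does not reach only later rows make up. A row lasts 1/12 s, in which the tool goes at most 41.7 mm and 7.16 degrees, less where a joint would pass 70% of its speed; a pose out of reach is approached as far as the arm can. A call with a gripper value outside its range is refused whole. The fingers move at their own pace and stop on an object; "grip_force" is the grip in N (left out, the last holds). Time passes only in rows, so rows that repeat a pose let the fingers close. It gives the time, the measured TCP pose, the force and the opening at its end, in the units of the state.
- env.read_state(): the state, without advancing time (a new reading comes with each control period).
- env.grab_frame(name): name is "scene" or "top" or "wrist"; returns a dict with "img" (420x560x3 uint8, blue, green, red), "vertical_fov" (degrees; the focal length in pixels is half the picture's height over the tangent of half this angle, whatever the lens; pixels are square), "cx", "cy" (the principal point, pixels), "k1" (the pictures are not rectified: a ray, as slopes to the right and down, at radius r is drawn at 1 + k1 r^2 times it, then the intrinsics apply), "camera_from_world" (4x4, takes a point from world to camera coordinates). Camera axes: x right, y down, z forward; pixel columns grow to the right and rows downward; lengths in m; the calibration is good to about 2 mm. A picture is of the moment at which its call begins. There is no depth.
- env.hand_in(): hands the job in, once; it reports no verdict.
The state is a dict: "t": time; "joint_positions": joint angles; "joint_vel": joint speeds; "joint_torque": joint torques, N m; "eef_pos": TCP position; "ee_rot": TCP orientation; "wrist_force": force on the tool from outside, world axes, zero at the start; "torque": the same for the moment, N m; "opening": opening from 0.0 (shut) to 1.0 (fully open).
Only numpy, scipy, OpenCV 4.12 (cv2) and the standard library are available. Lean on these libraries where they do the work, as an engineer would, in place of code of your own. Each camera call takes 0.05 s, during which the arm holds its last target.

## Task

Get the hand can closer ready for seaming: first, with the lift lever still at rest, turn the black clamp knob clockwise until it is tight, so that the blue head cannot slide up its column. Then swing the red-handled cam lever to the top of its lift, in line with the red mark on the base, so that the yellow can is pressed up against the head's steel plate. The lever springs back when let go, so finish while still holding it there by its red handle; leave everything else on the counter undisturbed.

Things in the scene. Friction and masses are not known exactly. Their poses are not given: they have to be found in the camera images.
- closer: Bench-top hand can closer, fixed to the counter. Origin on the counter, under the vertical axis of the can lifter. z up; +y points from the lifter to the column. Grey base plate 200 (x) by 270 (y) by 22 mm high, from y = -100 to +170. Steel column 36 mm across at y = +125, top 202 mm above the counter.
- red_mark (a point): Centre of the red line on the base, 23 mm above the counter, 78 mm from the lifter axis, at -56.2 degrees from the closer's +x (counter-clockwise positive, so towards +x, -y). The line, 46 by 9 mm, runs radially; the lever lies exactly over it at the highest lift.
- lever (a joint): Cam lever, turning about the vertical lifter axis; 0 at rest, grows counter-clockwise from above, stop at 1.65 rad. At 0 it points along -125 degrees in the closer's frame. Highest lift at 1.20 rad, over the red line; beyond it the can sinks again. A return spring (0.7 N m at the top, about 5 N at the handle, plus a little from the can) brings it back to 0 when let go.
- clamp_knob (a joint): Black clamp knob on top of the blue head, vertical axis; grows when turned clockwise from above, from 0 (loose) to a stop at 1.4 rad. From about 1.0 rad its pad presses on the column and it gets stiffer (0.16 N m loose, under 0.5 N m at the stop); clamped from 1.15 rad. Stays where it is left. At 0 its bar points 0.5 rad counter-clockwise from the closer's x.
- clamp_knob_grip (a point): On the clamp knob's axis, inside its upright bar grip, 225 mm above the counter, 55 mm from the lifter axis towards the column. The bar runs along this point's x, 46 mm long, 14 mm thick, 32 mm tall (200 to 232 mm above the counter, on a 48 mm disc): grip it across its thickness from above. z is up.
- head (a joint): Height of the sliding blue head on the column, m: 0 at its lower stop, where it rests, up to 0.012. Unclamped the can lifts it; clamped it stays. The head is a block 62 mm wide, from 40 mm before the lifter axis to the column, underside 152, top 188 mm above the counter, with a collar 68 mm across round the column.
- lever_handle: Upright round red grip at the lever's free end, 20 mm in diameter, a sleeve that turns freely about its own vertical axis. That axis is 150 mm from the lifter axis. Origin at its foot, 45 mm above the counter; z up (its x means nothing). It stands free from 45 to 125 mm above the counter; the steel lever bar below it is 18 mm wide, its boss 26 mm across.
- lever_grip (a point): Point on the red handle's axis, 100 mm above the counter (25 mm below its top), where it is best gripped from above. It belongs to the lever: its x points outward along the lever, z up.
- pressure_plate: Round steel plate under the head, 66 mm in diameter, sprung (gives about 3.5 mm, some 13 N, when the can is at its highest). Origin on the counter level, on the lifter axis; at rest its lower face is 135 mm above the counter.
- lifter (a joint): Rise in m of the round aluminium lifter plate that carries the can: 0 at rest, about 0.0155 at the highest point. It is driven by the cam lever.
- can: Yellow-banded can with its brass-coloured lid in place, 77 mm in diameter, 63 mm high, standing in the lifter's rim. Origin at the centre of its underside, 60 mm above the counter at rest; its top is then 12 mm below the pressure plate.
- green_can: Green-banded spare can, 77 mm across, 63 mm high, beyond the closer. Origin under its centre. Leave alone.
- white_can: White-banded spare can, 77 mm across, 63 mm high, beyond the closer's column. Origin under its centre. Leave alone.
- jar: Glass jar with red cap, 70 mm across, 100 mm high. Origin under its centre. Leave alone.
- mug: Blue mug, 80 mm across, 90 mm high. Origin under its centre. Leave alone.
- spoon: Wooden spoon lying flat, handle towards its -x. Leave alone.
- lid_stack: Stack of brass-coloured can lids (one piece), 76 mm across, 24 mm high. Origin under its centre. Leave alone.
- squeeze_bottle: Yellow squeeze bottle, 56 mm across, 130 mm high. Origin under its centre. Leave alone.

How it is judged:
By the outcome, as a careful person would: the job done as asked, in the order asked, and still so for the second after the job is handed in, while the arm keeps its last pose, push and grip.
It also fails if it takes over 48 s, if anything falls off the work surface, if the arm or the gripper's body presses on something with over 40 N, if the wrist force passes 120 N, or if a joint passes its speed limit or range.

## Working session

There is one attempt and no reset: what is moved stays moved. The work goes in short steps, Python scripts to look and compute and a tool call to move; the robot and the scene stay as the last step left them, time stands still between calls to the robot, and variables do not carry over. Pictures are saved under pics/ and viewed, and the job is handed in when it is done.

Besides the shell and the picture viewer there is one more tool, called after ">>>" as name([rows], argument=value, ...), one row to a line, values as JSON. jog_arm: Moves the arm, as the interface text tells. Its arguments: {"type":"object","properties":{"targets":{"type":"array"},"grip_force":{"type":"number"}},"required":["targets"]}

```bash
ls; mkdir -p pics
cat > h.py <<'E'
import numpy as np, cv2
from workcell import env
def save(n,fn):
    f=env.grab_frame(n); cv2.imwrite('pics/'+fn+'.png',f['img']); np.savez('pics/'+fn+'.npz',**{k:np.array(v) for k,v in f.items()}); return f
def load(fn): return dict(np.load('pics/'+fn+'.npz'))
def ray(f,u,v):
    H=f['img'].shape[0]; fl=H/2/np.tan(np.radians(f['vertical_fov'])/2)
    K=np.array([[fl,0,f['cx']],[0,fl,f['cy']],[0,0,1]],float)
    p=cv2.undistortPoints(np.array([[[u,v]]],float),K,np.array([float(f['k1']),0,0,0]))[0,0]
    # (forward model x(1+k1 r^2))
    M=np.array(f['camera_from_world']); R=M[:3,:3];t=M[:3,3]
    return -R.T@t, R.T@np.array([p[0],p[1],1])
def onz(f,u,v,z):
    c,d=ray(f,u,v); return c+d*(z-c[2])/d[2]
def proj(f,P):
    H=f['img'].shape[0]; fl=H/2/np.tan(np.radians(f['vertical_fov'])/2)
    M=np.array(f['camera_from_world']); q=np.atleast_2d(P)@M[:3,:3].T+M[:3,3]
    s=q[:,:2]/q[:,2:]; r2=(s**2).sum(1,keepdims=True); s=s*(1+float(f['k1'])*r2)
    return s*fl+[float(f['cx']),float(f['cy'])]
E
python3 - <<'E'
from h import *
for n in ['scene','top','wrist']:
    f=save(n,n+'0'); print(n,f['vertical_fov'],f['cx'],f['cy'],f['k1'])
print(env.read_state())
E
```

```text
pics
scene 52.94187895510668 279.9796421054969 214.34434722892237 -0.045257309365444566
top 44.05630227326498 284.0689739558098 215.19395233845233 -0.13031816818586658
wrist 61.93877247186072 278.3878326645433 213.14400563751238 -0.0779373458570954
{'t': 0.15, 'joint_positions': array([-1.47036829e+00,  3.13311839e-01,  1.49824322e+00, -1.14394644e-05,
        1.33102362e+00, -2.23390359e-01]), 'joint_vel': array([ 0.00122467, -0.00140067, -0.0015175 ,  0.00059467, -0.0013631 ,
        0.0010667 ]), 'joint_torque': array([ 1.86619342e-03, -4.12367392e+01, -2.59798408e+01, -1.50523592e-04,
        3.21142645e-03,  2.11635569e-05]), 'eef_pos': array([ 0.16701968, -0.4975195 ,  0.23087876]), 'ee_rot': array([ 0.11364028,  0.69787601,  0.11433668, -0.69784101]), 'wrist_force': array([-0.17341411,  0.21390443,  0.48387397]), 'torque': array([-0.01765845, -0.01495106, -0.00145453]), 'opening': 0.9982323710581212}
```

View pics/scene0.png

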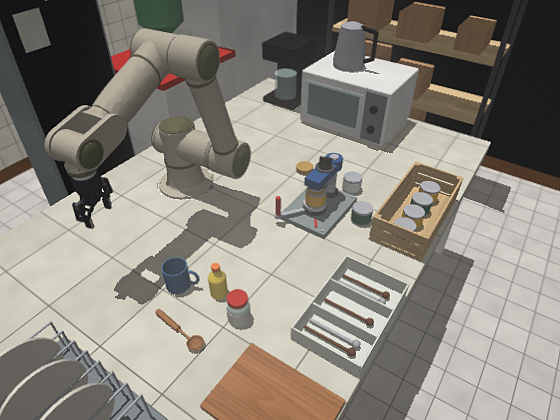

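View pics/top0.png

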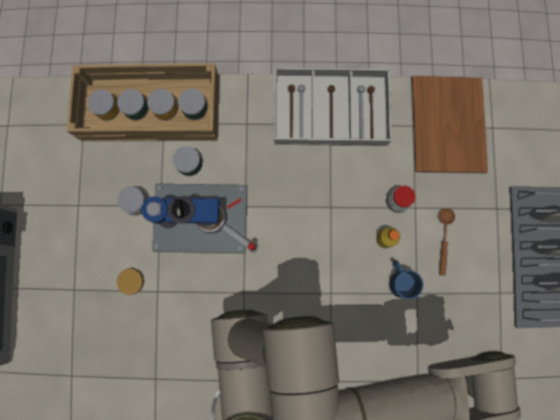

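View pics/wrist0.png

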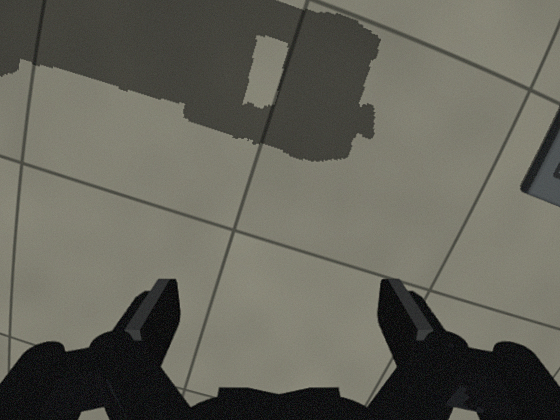

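The top view shows the closer around (200,217), with its column towards image left and the lever handle at (252,246). I'll enlarge both views.

Run:
```python
from h import *
a=cv2.imread('pics/top0.png')[150:280,110:290]; cv2.imwrite('pics/topc.png',cv2.resize(a,None,fx=4.4,fy=4.4,interpolation=cv2.INTER_CUBIC))
a=cv2.imread('pics/scene0.png')[140:245,260:400]; cv2.imwrite('pics/scenec.png',cv2.resize(a,None,fx=5.5,fy=5.5,interpolation=cv2.INTER_CUBIC))
```

```text
(no output)
```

View pics/topc.png

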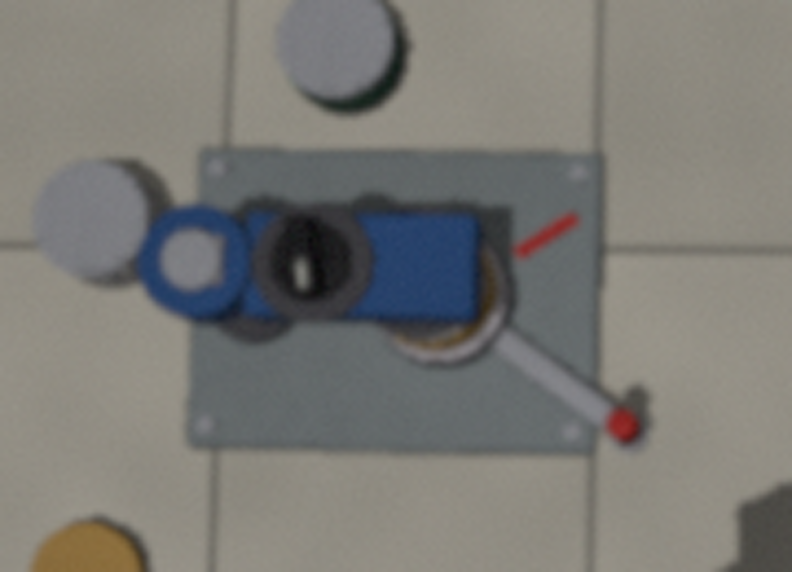

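View pics/scenec.png

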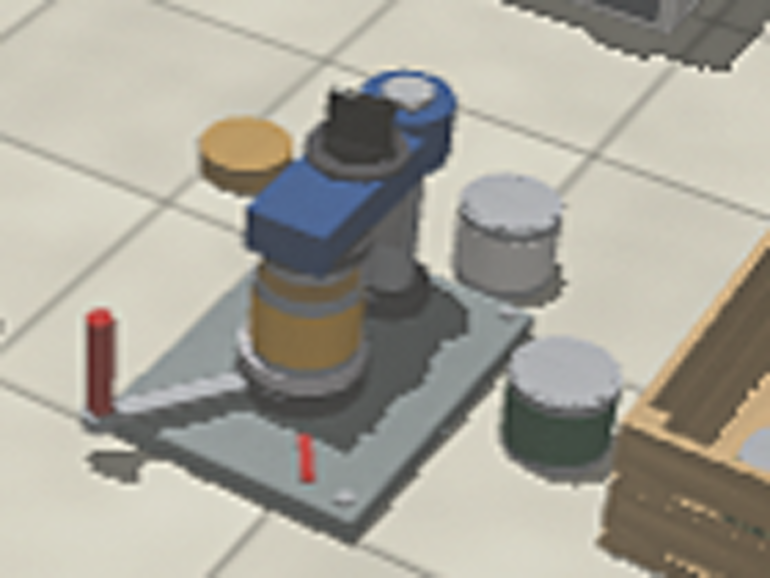

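```bash
cat > fit.py <<'E'
from h import *
from scipy.optimize import least_squares
T=load('top0');S=load('scene0')
a=np.radians(-56.2);b=np.radians(-125)
rm=[78*np.cos(a),78*np.sin(a),23]; hd=[150*np.cos(b),150*np.sin(b),125]
top=[((203,149),[100,170,22]),((603,154),[100,-100,22]),((592,453),[-100,-100,22]),((188,447),[-100,170,22]),((625,424),hd),((190,260),[0,125,202]),((547,236),rm)]
sc=[((100,317),hd),((306,459),rm),((408,92),[0,125,202]),((530,320),[100,170,22])]
def res(p,full=False):
    c,s=np.cos(p[2]),np.sin(p[2]);R=np.array([[c,-s,0],[s,c,0],[0,0,1]])
    o=[]
    for f,L,k,off in((T,top,4.4,(110,150)),(S,sc,5.5,(260,140))):
        P=np.array([l[1] for l in L])/1000@R.T+[p[0],p[1],0]
        uv=(np.array([l[0] for l in L])+.5)/k-.5+off
        o.append(proj(f,P)-uv)
    o=np.vstack(o); return o if full else o.ravel()
p=least_squares(res,[.5,.1,0],loss='soft_l1').x
if __name__=='__main__':
    print(p,np.degrees(p[2]));print(res(p,True).round(2))
    for n,f in(('top',T),('scene',S)):
        h=f['camera_from_world'];print(n,(-h[:3,:3].T@h[:3,3]).round(3))
    c,s=np.cos(p[2]),np.sin(p[2]);R=np.array([[c,-s],[s,c]])
    print('knob',p[:2]+R@[0,.055],'handle',p[:2]+R@np.array(hd[:2])/1000,'end',p[:2]+R@[.15*np.cos(b+1.2),.15*np.sin(b+1.2)])
    print('bar dir deg',np.degrees(p[2]+.5))
    from scipy.spatial.transform import Rotation as Ro
    q=env.read_state()['ee_rot'];print(Ro.from_quat(q,scalar_first=True).as_matrix().round(3))
E
python3 fit.py
```

```text
[ 0.55412793  0.12819658 -0.00647811] -0.37116828612167413
[[-0.83 -0.41]
 [ 0.24 -0.43]
 [ 1.1   0.54]
 [-0.55  0.24]
 [-0.5  -0.05]
 [ 0.49 -0.12]
 [ 0.31 -0.02]
 [-0.28  0.17]
 [-0.29  0.18]
 [-0.19 -0.42]
 [ 0.93 -1.18]]
top [ 0.375 -0.08   1.505]
scene [ 1.134 -0.98   1.073]
knob [0.55448423 0.18319542] handle [0.4672973 0.0058837] end [0.63666456 0.00294601]
bar dir deg 28.27672147041949
[[-0.     0.318 -0.948]
 [ 0.001 -0.948 -0.318]
 [-1.    -0.001 -0.   ]]
```

Fit is within about 1 px. I'll travel high to above the knob, with the jaws turned across the bar at 118° (+190° in total, which keeps joint 6 in range).

>>> jog_arm([
  [-1,0.005,0.01,0.02,0,0,5],
  [-1,0.015,0.03,0.04,0,0,12],
  [-1,0.03,0.055,0.06,0,0,19],
  [-1,0.045,0.08,0.08,0,0,26],
  [-1,0.06,0.11,0.09,0,0,33],
  [-1,0.075,0.14,0.09,0,0,40],
  [-1,0.09,0.17,0.09,0,0,47],
  [-1,0.105,0.2,0.09,0,0,54],
])

```text
t: 0.82
eef_pos: [0.2724, -0.2961, 0.3213]
ee_rot: [0.42, 0.569, 0.42, -0.569]
wrist_force: [-0.4, -0.2, 0.8]
opening: 0.996
```

>>> jog_arm([
  [-1,0.015,0.03,0,0,0,7],
  [-1,0.03,0.06,0,0,0,14],
  [-1,0.045,0.09,0,0,0,21],
  [-1,0.06,0.12,0,0,0,28],
  [-1,0.08,0.15,0,0,0,35],
  [-1,0.1,0.18,0,0,0,42],
  [-1,0.12,0.21,0,0,0,49],
  [-1,0.14,0.24,0,0,0,56],
])

```text
t: 1.48
eef_pos: [0.4126, -0.0559, 0.3213]
ee_rot: [0.638, 0.305, 0.638, -0.305]
wrist_force: [-0.1, -1.7, 1.1]
opening: 1.001
```

>>> jog_arm([
  [-1,0.02,0.03,0,0,0,7],
  [-1,0.04,0.06,0,0,0,14],
  [-1,0.06,0.09,0,0,0,21],
  [-1,0.08,0.12,0,0,0,28],
  [-1,0.095,0.15,0,0,0,35],
  [-1,0.11,0.175,0,0,0,42],
  [-1,0.12,0.195,0,0,0,49],
  [-1,0.13,0.205,0,0,0,56],
])

```text
t: 2.15
eef_pos: [0.5422, 0.1497, 0.3207]
ee_rot: [0.706, -0.031, 0.707, 0.031]
wrist_force: [0.5, 0.4, -0.5]
opening: 1.001
```

>>> jog_arm([
  [-1,0.004,0.012,0,0,0,7],
  [-1,0.008,0.022,0,0,0,14],
  [-1,0.011,0.03,0,0,0,20],
  [-1,0.0123,0.0335,0,0,0,23.8],
  [-1,0.0123,0.0335,0,0,0,23.8],
  [-1,0.0123,0.0335,0,0,0,23.8],
])

```text
t: 2.65
eef_pos: [0.5543, 0.1807, 0.321]
ee_rot: [0.686, -0.172, 0.686, 0.172]
wrist_force: [0.8, -0.2, -0.3]
opening: 1.001
```

Run:
```python
from h import *
f=save('wrist','w1')
from fit import p
s=env.read_state();print(s['joint_positions'].round(2),s['eef_pos'].round(4))
c,sn=np.cos(p[2]),np.sin(p[2]);R=np.array([[c,-sn],[sn,c]])
k=p[:2]+R@[0,.055]
th=p[2]+.5; d=np.array([np.cos(th),np.sin(th)]);n=np.array([-d[1],d[0]])
P=[[*(k+a*d*.023+b*n*.007),.232] for a,b in((1,1),(1,-1),(-1,-1),(-1,1))]
q=proj(f,P);print(q.round(1)); 
cc=proj(f,[[*(p[:2]+R@[0,.125]),.202]]);print(cc)
im=f['img'].copy();cv2.polylines(im,[q.round().astype(int)],True,(0,0,255),1);cv2.circle(im,tuple(cc[0].round().astype(int)),4,(0,255,0),1)
cv2.imwrite('pics/w1o.png',im)
```

```text
[ 0.11  0.4   1.14 -0.    1.6  -1.95] [0.5542 0.1806 0.3211]
[[291.8 250.5]
 [272.4 250.5]
 [272.1 188.7]
 [292.6 188.7]]
[[356.85099237 247.07559175]]
```

View pics/w1o.png

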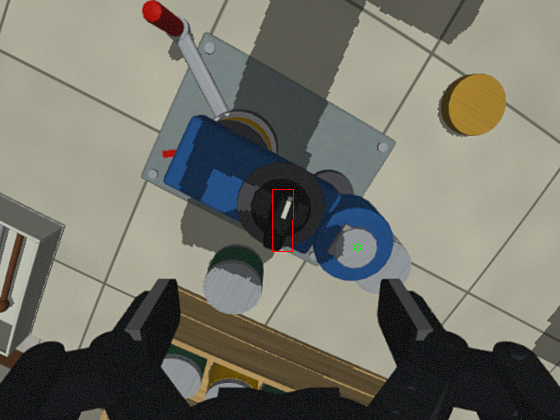

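Run:
```python
from h import *
im=cv2.imread('pics/w1.png')[150:290,210:400]
im=cv2.convertScaleAbs(im,alpha=1.8,beta=20)
cv2.imwrite('pics/w1c.png',cv2.resize(im,None,fx=4,fy=4,interpolation=cv2.INTER_CUBIC))
```

```text
(no output)
```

View pics/w1c.png

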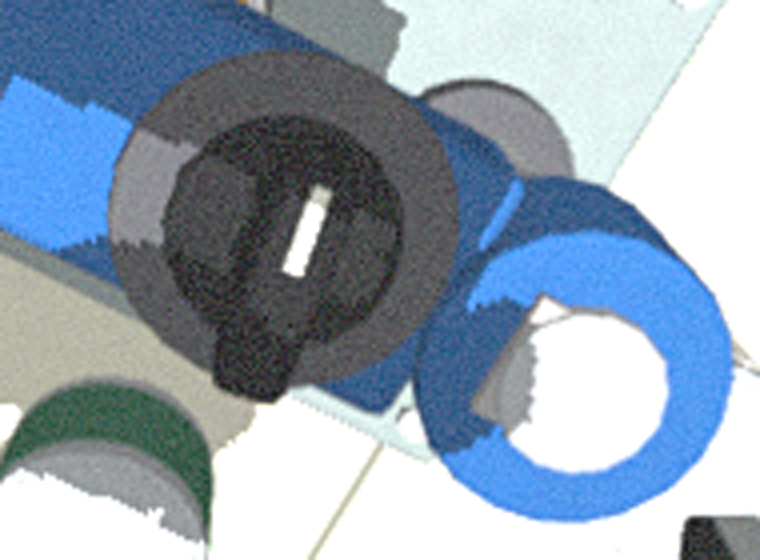

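Run:
```python
from h import *
f=load('w1')
g=lambda u,v:((u+.5)/4-.5+210,(v+.5)/4-.5+150)
def P(u,v,z=.232): return onz(f,*g(u,v),z)
M=f['camera_from_world'];print('cam',(-M[:3,:3].T@M[:3,3]).round(3))
a,b=P(322,187),P(293,275);print(a,b,np.degrees(np.arctan2(*(a-b)[[1,0]])),np.linalg.norm(a-b))
for q in((215,382),(278,402),(216,340),(300,345)):print(q,P(*q).round(4))
print('disc',P(285,233,.2).round(4),'col',P(585,388,.202).round(4))
# upscale strong gamma for bar
im=cv2.imread('pics/w1.png')[170:260,240:320].astype(float)
im=np.clip((im/255)**.45*255*1.3-40,0,255).astype('uint8')
cv2.imwrite('pics/w1d.png',cv2.resize(im,None,fx=6.5,fy=6.5,interpolation=cv2.INTER_CUBIC))
```

```text
cam [0.484 0.142 0.464]
[0.53645181 0.17959197 0.232     ] [0.55285601 0.18284284 0.232     ] -168.79073870268823 0.016723216433024244
(215, 382) [0.5774 0.1802 0.232 ]
(278, 402) [0.5755 0.1921 0.232 ]
(216, 340) [0.5701 0.1766 0.232 ]
(300, 345) [0.5639 0.1902 0.232 ]
disc [0.5554 0.1829 0.2   ] col [0.555  0.2523 0.202 ]
```

View pics/w1d.png

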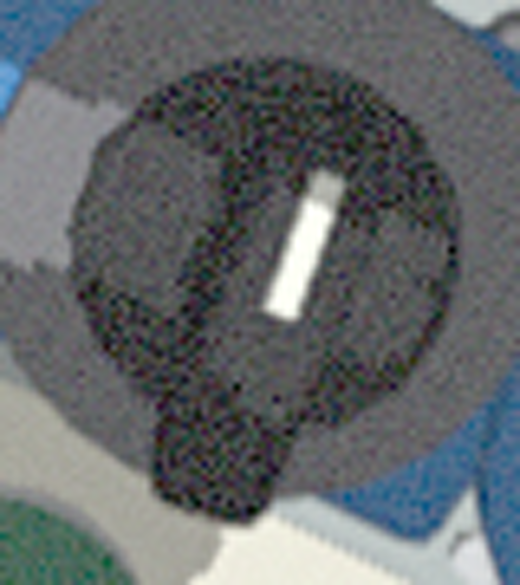

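The pointer and bar ends put the bar at about 10° in world, so the knob already stands near 0.3 rad. I'll turn the jaws to match, centre over it and descend.

>>> jog_arm([
  [-0.4,0.0005,0.0025,-0.015,0,0,-7],
  [-0.4,0.0005,0.0025,-0.035,0,0,-14],
  [-0.4,0.0005,0.0025,-0.055,0,0,-18],
  [-0.4,0.0005,0.0025,-0.07,0,0,-18],
  [-0.4,0.0005,0.0025,-0.07,0,0,-18],
])

```text
t: 3.12
eef_pos: [0.5537, 0.1827, 0.2483]
ee_rot: [0.702, -0.063, 0.706, 0.063]
wrist_force: [0.3, 0.1, -0.7]
opening: 0.701
```

Run:
```python
from h import *
f=save('wrist','w2')
im=cv2.convertScaleAbs(f['img'],alpha=1.8,beta=30)
cv2.imwrite('pics/w2b.png',im); print(env.read_state()['opening'])
```

```text
0.7029803286336364
```

View pics/w2b.png

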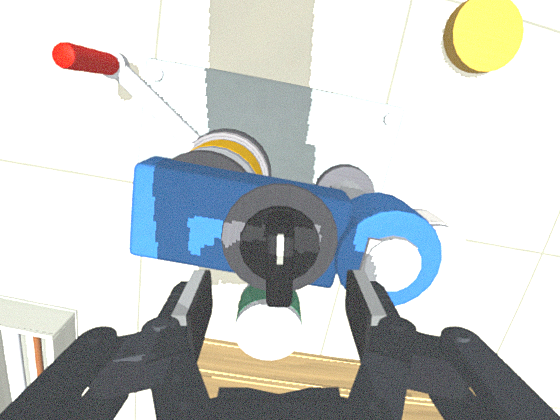

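The bar is now vertical in the image at column 280, midway between the pads (about 278). Now descend and grip.

>>> jog_arm([
  [-0.4,0.0005,0.0005,-0.015,0,0,0],
  [-0.4,0.0005,0.0005,-0.03,0,0,0],
  [-0.4,0.0005,0.0005,-0.043,0,0,0],
  [-0.4,0.0005,0.0005,-0.043,0,0,0],
  [-0.4,0.0005,0.0005,-0.043,0,0,0],
])

```text
t: 3.58
eef_pos: [0.5556, 0.1836, 0.2094]
ee_rot: [0.705, -0.064, 0.704, 0.064]
wrist_force: [0.4, -0.1, 0.8]
opening: 0.703
```

>>> jog_arm([
  [0.2,0,0,0,0,0,0],
  [0.6,0,0,0,0,0,0],
  [1,0,0,0,0,0,0],
  [1,0,0,0,0,0,0],
  [1,0,0,0,0,0,0],
  [1,0,0,0,0,0,0],
], grip_force=50)

```text
t: 4.08
eef_pos: [0.5557, 0.1835, 0.2092]
ee_rot: [0.705, -0.064, 0.704, 0.064]
wrist_force: [-0.4, -4.2, 6.5]
opening: 0.154
```

Run:
```python
from h import *
s=env.read_state();print(s['opening'],s['eef_pos'],s['wrist_force'],s['torque'])
f=save('wrist','w3')
im=cv2.convertScaleAbs(f['img'],alpha=1.8,beta=30)
cv2.imwrite('pics/w3b.png',im)
```

```text
0.1544709274841461 [0.55565158 0.18353444 0.20915845] [-0.41131797 -4.17753115  6.48169557] [-0.89750245  0.12526626 -0.04658328]
```

View pics/w3b.png

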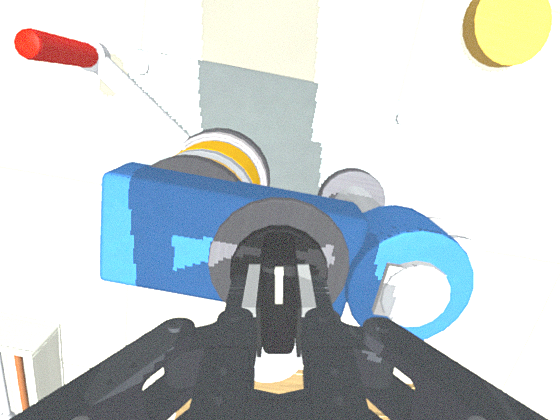

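Opening of 13 mm matches the bar, so it is gripped. Turning clockwise, checking the torque as I go.

>>> jog_arm([
  [1,0,0,0,0,0,-4],
  [1,0,0,0,0,0,-9],
  [1,0,0,0,0,0,-14],
  [1,0,0,0,0,0,-19],
  [1,0,0,0,0,0,-24],
  [1,0,0,0,0,0,-28],
  [1,0,0,0,0,0,-30],
  [1,0,0,0,0,0,-30],
])

```text
t: 4.8
eef_pos: [0.5557, 0.1838, 0.2092]
ee_rot: [0.697, 0.121, 0.696, -0.121]
wrist_force: [0.1, 0.1, 6.2]
opening: 0.151
```

Run:
```python
from h import *
s=env.read_state();print(s['opening'],s['eef_pos'],s['wrist_force'],s['torque'],s['joint_positions'][5],s['joint_torque'][5])
```

```text
0.15053412610647968 [0.55566244 0.18376132 0.20916399] [0.13713522 0.14643946 6.17073885] [ 0.02509828  0.0467345  -0.03687923] -1.106581220801167 0.4593081772327423
```

>>> jog_arm([
  [1,0,0,0,0,0,-4],
  [1,0,0,0,0,0,-8],
  [1,0,0,0,0,0,-12],
  [1,0,0,0,0,0,-16],
  [1,0,0,0,0,0,-20],
  [1,0,0,0,0,0,-20],
  [1,0,0,0,0,0,-20],
])

```text
t: 5.38
eef_pos: [0.5557, 0.1839, 0.2092]
ee_rot: [0.666, 0.24, 0.665, -0.24]
wrist_force: [-0.1, -0.9, 6.0]
opening: 0.15
```

Run:
```python
from h import *
from scipy.spatial.transform import Rotation as Ro
s=env.read_state();print(s['opening'],s['eef_pos'],s['wrist_force'],s['torque'],s['joint_positions'][5],s['joint_torque'][5])
m=Ro.from_quat(s['ee_rot'],scalar_first=True).as_matrix();print('bar',np.degrees(np.arctan2(m[1,1],m[0,1]))-90)
```

```text
0.14976343866530864 [0.55571623 0.18385614 0.20919867] [-0.13844681 -0.92958268  6.04311607] [-0.13655131 -0.04283127 -0.14233573] -0.7588788823017272 -0.006188222032506019
bar -39.675912723321765
```

>>> jog_arm([
  [1,0,0,0,0,0,-3],
  [1,0,0,0,0,0,-6],
  [1,0,0,0,0,0,-9],
  [1,0,0,0,0,0,-11],
  [1,0,0,0,0,0,-11],
  [1,0,0,0,0,0,-11],
])

```text
t: 5.88
eef_pos: [0.5558, 0.1838, 0.2092]
ee_rot: [0.64, 0.303, 0.639, -0.302]
wrist_force: [1.3, 0.8, 5.2]
opening: 0.152
```

Run:
```python
from h import *
from scipy.spatial.transform import Rotation as Ro
s=env.read_state();print(s['opening'],s['eef_pos'],s['wrist_force'],s['torque'],s['joint_positions'][5],s['joint_torque'][5])
m=Ro.from_quat(s['ee_rot'],scalar_first=True).as_matrix();print('bar',np.degrees(np.arctan2(m[1,1],m[0,1]))-90)
f=save('wrist','w4')
im=cv2.convertScaleAbs(f['img'],alpha=1.8,beta=30)
cv2.imwrite('pics/w4b.png',im)
```

```text
0.15240838126685055 [0.55577465 0.18383975 0.20917514] [1.30573633 0.81296633 5.20985567] [-0.09928815 -0.00844989 -0.12337163] -0.5671142312332965 -0.05335721536539495
bar -50.664717516529315
```

View pics/w4b.png

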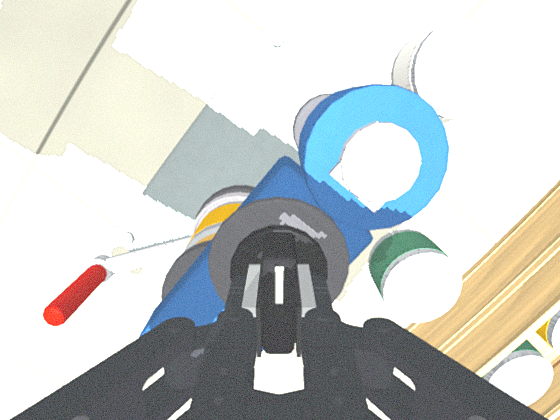

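>>> jog_arm([
  [1,0,0,0,0,0,-1.5],
  [1,0,0,0,0,0,-3],
])

```text
t: 6.1
eef_pos: [0.5558, 0.1839, 0.2092]
ee_rot: [0.632, 0.319, 0.63, -0.319]
wrist_force: [0.7, -1.1, 4.6]
opening: 0.154
```

Run:
```python
from h import *
from scipy.spatial.transform import Rotation as Ro
s=env.read_state();print(s['opening'],s['wrist_force'],s['torque'],s['joint_positions'][5],s['joint_torque'][5])
m=Ro.from_quat(s['ee_rot'],scalar_first=True).as_matrix();print('bar',np.degrees(np.arctan2(m[1,1],m[0,1]))-90)
```

```text
0.15407992401360146 [ 0.6548441  -1.056357    4.59343399] [-0.15251224 -0.07310424  1.0363089 ] -0.5149812463649807 0.5263540707528591
bar -53.64054296638587
```

Torque jumped to 1.0 N m, so the knob is on its stop (about 1.4 rad). Release, rise and go over to the handle.

>>> jog_arm([
  [0.2,0,0,0,0,0,2],
  [-0.4,0,0,0,0,0,2],
  [-0.4,0,0,0,0,0,2],
  [-0.4,0,0,0.02,0,0,2],
  [-0.4,0,0,0.04,0,0,2],
  [-0.4,0,0,0.07,0,0,2],
  [-0.4,0,0,0.09,0,0,2],
  [-0.4,0,0,0.09,0,0,2],
])

```text
t: 6.77
eef_pos: [0.5563, 0.184, 0.3027]
ee_rot: [0.639, 0.31, 0.634, -0.307]
wrist_force: [-0.6, -1.0, 0.9]
opening: 0.696
```

Run:
```python
from h import *
f=save('wrist','w5')
im=cv2.convertScaleAbs(f['img'],alpha=1.8,beta=30)
cv2.imwrite('pics/w5b.png',im);s=env.read_state();print(s['opening'],s['eef_pos'])
```

```text
0.7003563266066396 [0.55585448 0.18389143 0.30008929]
```

View pics/w5b.png

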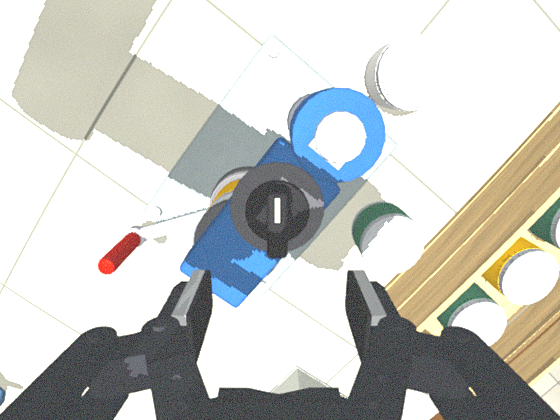

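The knob stays turned, its bar aligned with the jaws. The red handle's top is at (108,266). Moving above it.

>>> jog_arm([
  [-0.4,-0.01,-0.02,0,0,0,-4],
  [-0.4,-0.025,-0.05,0,0,0,-8],
  [-0.4,-0.04,-0.08,0,0,0,-13],
  [-0.4,-0.055,-0.11,0,0,0,-18],
  [-0.4,-0.07,-0.14,0,0,0,-22],
  [-0.4,-0.082,-0.165,-0.03,0,0,-25],
  [-0.4,-0.0885,-0.178,-0.06,0,0,-26],
  [-0.4,-0.0885,-0.178,-0.08,0,0,-26],
])

```text
t: 7.48
eef_pos: [0.4645, 0.004, 0.2151]
ee_rot: [0.549, 0.444, 0.551, -0.445]
wrist_force: [0.0, 0.4, -0.8]
opening: 0.697
```

>>> jog_arm([
  [-0.4,0,0,0,0,0,0],
  [-0.4,0,0,0,0,0,0],
])

```text
t: 7.65
eef_pos: [0.4664, 0.0059, 0.2177]
ee_rot: [0.55, 0.443, 0.552, -0.444]
wrist_force: [0.8, -0.0, 1.2]
opening: 0.705
```

Run:
```python
from h import *
f=load('w5');print('handle from w5',onz(f,108,266,.125))
f=save('wrist','w6')
im=cv2.convertScaleAbs(f['img'],alpha=1.5,beta=20)
cv2.imwrite('pics/w6b.png',im);s=env.read_state();print(s['opening'],s['eef_pos'])
```

```text
handle from w5 [0.47107608 0.0090938  0.125     ]
0.7012646169633572 [0.46714125 0.00601147 0.21880019]
```

View pics/w6b.png

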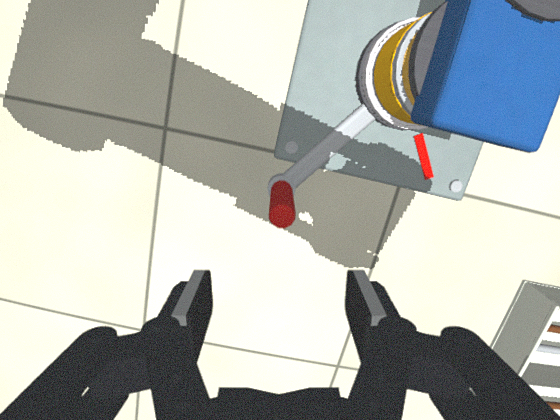

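Run:
```python
from h import *
f=load('w6');print('handle',onz(f,282,217,.125),onz(f,278,217,.125)); s=env.read_state();print(s['eef_pos'])
from fit import p
print(p, proj(f,[[.4673,.0059,.125]]))
```

```text
handle [0.46914712 0.00572878 0.125     ] [0.4663685  0.00511712 0.125     ]
[0.46714125 0.00601147 0.21880019]
[ 0.55412793  0.12819658 -0.00647811] [[279.51606386 216.24860784]]
```

The handle is within 1–2 mm of expectation. Descend and grip.

>>> jog_arm([
  [-0.4,0.001,0,-0.02,0,0,0],
  [-0.4,0.001,0,-0.05,0,0,0],
  [-0.4,0.001,0,-0.08,0,0,0],
  [-0.4,0.001,0,-0.11,0,0,0],
  [-0.4,0.001,0,-0.13,0,0,0],
  [-0.4,0.001,0,-0.138,0,0,0],
  [-0.4,0.001,0,-0.138,0,0,0],
  [-0.4,0.001,0,-0.138,0,0,0],
])

```text
t: 8.37
eef_pos: [0.4689, 0.0058, 0.0816]
ee_rot: [0.552, 0.443, 0.55, -0.443]
wrist_force: [0.1, -0.1, 0.4]
opening: 0.699
```

>>> jog_arm([
  [0,0,0,0,0,0,0],
  [0.5,0,0,0,0,0,0],
  [1,0,0,0,0,0,0],
  [1,0,0,0,0,0,0],
  [1,0,0,0,0,0,0],
  [1,0,0,0,0,0,0],
], grip_force=50)

```text
t: 8.87
eef_pos: [0.4685, 0.0057, 0.0811]
ee_rot: [0.551, 0.444, 0.55, -0.443]
wrist_force: [-0.2, 0.3, 6.5]
opening: 0.223
```

Run:
```python
from h import *
s=env.read_state();print(s['opening']*85,s['eef_pos'],s['wrist_force'])
from fit import p
d=s['eef_pos'][:2]-p[:2];print(np.linalg.norm(d),np.degrees(np.arctan2(d[1],d[0])-p[2]))
# waypoints about fitted axis relative to (eef) along arc
r=.15;a0=np.radians(-125)
for k in range(0,25,1):
    a=a0+p[2]+1.2*k/24; q=p[:2]+r*np.array([np.cos(a),np.sin(a)]); print(k,((q-p[:2]-r*np.array([np.cos(a0+p[2]),np.sin(a0+p[2])]))).round(4).tolist())
f=save('wrist','w7');cv2.imwrite('pics/w7b.png',cv2.convertScaleAbs(f['img'],alpha=1.5,beta=20))
```

```text
18.927615895085474 [0.46846986 0.00566642 0.08114534] [-0.15989495  0.34462342  6.51377242]
0.1495023245413372 -124.58536004673871
0 [0.0, 0.0]
1 [0.0062, -0.0042]
2 [0.0126, -0.0081]
3 [0.0193, -0.0116]
4 [0.026, -0.0148]
5 [0.033, -0.0177]
6 [0.04, -0.0202]
7 [0.0472, -0.0224]
8 [0.0545, -0.0242]
9 [0.0618, -0.0256]
10 [0.0693, -0.0267]
11 [0.0767, -0.0273]
12 [0.0842, -0.0277]
13 [0.0917, -0.0276]
14 [0.0992, -0.0272]
15 [0.1067, -0.0264]
16 [0.1141, -0.0252]
17 [0.1214, -0.0236]
18 [0.1287, -0.0217]
19 [0.1358, -0.0195]
20 [0.1428, -0.0168]
21 [0.1497, -0.0139]
22 [0.1565, -0.0106]
23 [0.163, -0.0069]
24 [0.1694, -0.0029]
```

View pics/w7b.png

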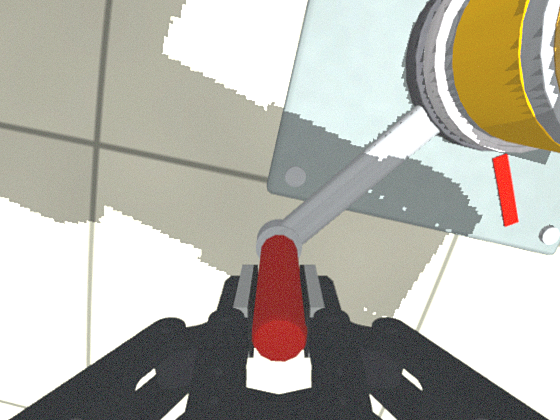

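Handle gripped (19 mm). Now the arc, 2.9° per row, in three calls.

>>> jog_arm([
  [1,0.006,-0.004,0,0,0,0],
  [1,0.0125,-0.008,0,0,0,0],
  [1,0.019,-0.0115,0,0,0,0],
  [1,0.026,-0.0148,0,0,0,0],
  [1,0.033,-0.0177,0,0,0,0],
  [1,0.04,-0.0202,0,0,0,0],
  [1,0.047,-0.0224,0,0,0,0],
  [1,0.054,-0.024,0,0,0,0],
])

```text
t: 9.58
eef_pos: [0.522, -0.0184, 0.0811]
ee_rot: [0.551, 0.443, 0.551, -0.443]
wrist_force: [-4.9, 0.1, 8.8]
opening: 0.219
```

>>> jog_arm([
  [1,0.007,-0.0014,0,0,0,0],
  [1,0.0145,-0.0025,0,0,0,0],
  [1,0.022,-0.0031,0,0,0,0],
  [1,0.0295,-0.0035,0,0,0,0],
  [1,0.037,-0.0035,0,0,0,0],
  [1,0.0445,-0.003,0,0,0,0],
  [1,0.052,-0.0022,0,0,0,0],
  [1,0.0595,-0.001,0,0,0,0],
])

```text
t: 10.25
eef_pos: [0.5812, -0.02, 0.0812]
ee_rot: [0.551, 0.443, 0.551, -0.444]
wrist_force: [-6.7, -4.3, 8.6]
opening: 0.217
```

```bash
cat > st.py <<'E'
from h import *
from fit import p
s=env.read_state();print(s['t'],s['opening']*85,s['eef_pos'],s['wrist_force'])
d=s['eef_pos'][:2]-p[:2];print('r',np.linalg.norm(d),'lever rad',np.arctan2(d[1],d[0])-p[2]+np.radians(125))
E
python3 st.py
```

```text
10.25 18.470677673853466 [ 0.58118425 -0.02001591  0.0811648 ] [-6.68801576 -4.34161684  8.60684242]
r 0.15066182490204127 lever rad 0.7979059534270005
```

>>> jog_arm([
  [1,0.0073,0.0016,0,0,0,0],
  [1,0.0146,0.0036,0,0,0,0],
  [1,0.0217,0.0058,0,0,0,0],
  [1,0.0287,0.0085,0,0,0,0],
  [1,0.0356,0.0115,0,0,0,0],
  [1,0.0424,0.015,0,0,0,0],
  [1,0.049,0.0187,0,0,0,0],
  [1,0.0555,0.0229,0,0,0,0],
])

```text
t: 10.92
eef_pos: [0.6371, 0.0019, 0.0813]
ee_rot: [0.551, 0.443, 0.55, -0.444]
wrist_force: [-3.8, -7.7, 7.5]
opening: 0.222
```

>>> jog_arm([
  [1,0,0,0,0,0,0],
  [1,0,0,0,0,0,0],
])

```text
t: 11.08
eef_pos: [0.6378, 0.0024, 0.0814]
ee_rot: [0.552, 0.443, 0.55, -0.443]
wrist_force: [0.5, -6.1, 5.7]
opening: 0.222
```

```bash
python3 st.py
python3 - <<'E'
from h import *
f=save('wrist','w8');cv2.imwrite('pics/w8b.png',cv2.convertScaleAbs(f['img'],alpha=1.5,beta=20))
f=save('scene','s8');a=f['img'][140:245,260:400]; cv2.imwrite('pics/s8c.png',cv2.resize(a,None,fx=5.5,fy=5.5,interpolation=cv2.INTER_CUBIC))
f=save('top','t8');a=f['img'][150:280,110:290]; cv2.imwrite('pics/t8c.png',cv2.resize(a,None,fx=4.4,fy=4.4,interpolation=cv2.INTER_CUBIC))
E
```

```text
11.0833 18.88336971669643 [0.63781151 0.00242315 0.08138224] [ 0.54299786 -6.12365132  5.68129549]
r 0.15106918057876204 lever rad 1.2044350889448259
```

View pics/w8b.png

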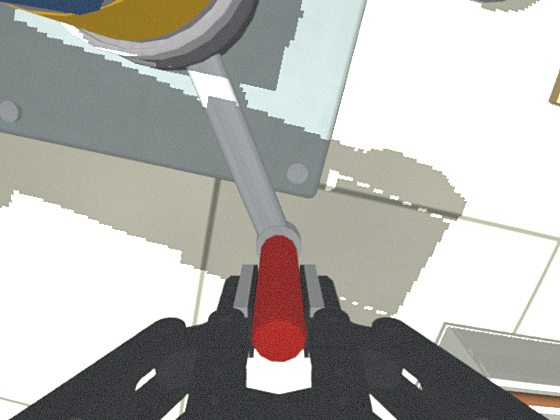

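View pics/s8c.png

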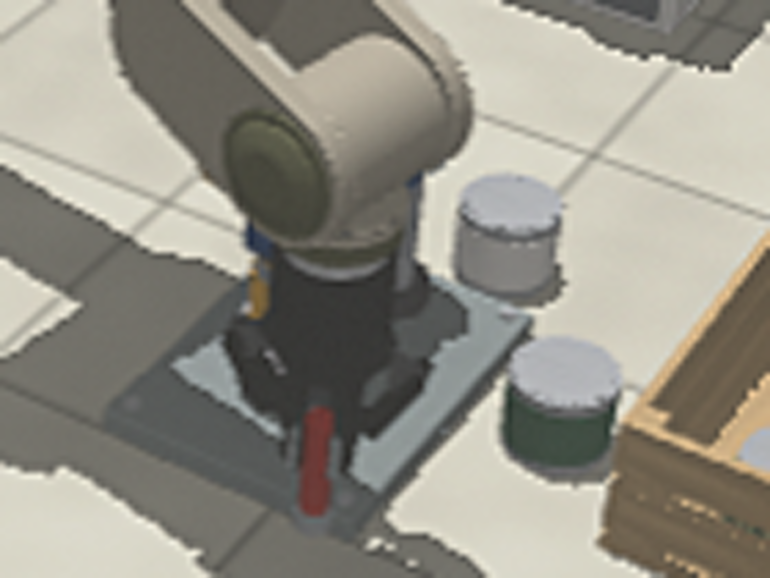

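View pics/t8c.png

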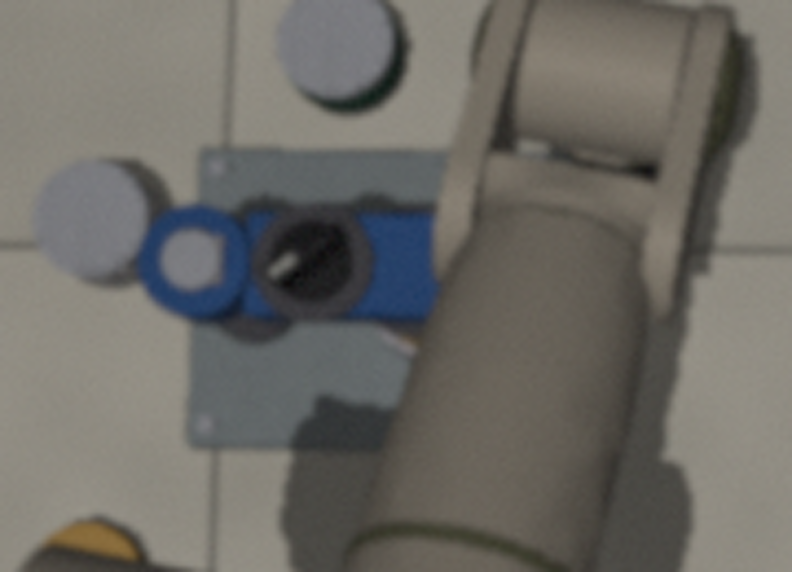

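The wrist view shows the lever covering the red line completely. A quick overlay will check it more precisely.

Run:
```python
from h import *
from fit import p
f=load('w8');c,s=np.cos(p[2]),np.sin(p[2]);R=np.array([[c,-s,0],[s,c,0],[0,0,1]])
W=lambda P:np.array(P)/1000@R.T+[p[0],p[1],0]
print('corner',proj(f,W([[100,-100,22],[-100,-100,22]])))
im=cv2.convertScaleAbs(f['img'],alpha=1.5,beta=20)
a=np.radians(-56.2);u=np.array([np.cos(a),np.sin(a),0]);n=np.array([-u[1],u[0],0])
for z in(45,):
  for w in(-9,9):
    q=proj(f,W([u*60+n*w+[0,0,z],u*135+n*w+[0,0,z]])).round().astype(int); cv2.line(im,tuple(q[0]),tuple(q[1]),(0,0,255),1)
q=proj(f,W([u*t+n*w+[0,0,23] for t,w in((55,4.5),(101,4.5),(101,-4.5),(55,-4.5))])).round().astype(int)
cv2.polylines(im,[q],True,(0,255,0),1)
cv2.imwrite('pics/w8o.png',cv2.resize(im[0:280,130:400],None,fx=2.1,fy=2.1))
```

```text
corner [[312.2708587  200.02654333]
 [-12.84182998 130.29377385]]
```

View pics/w8o.png

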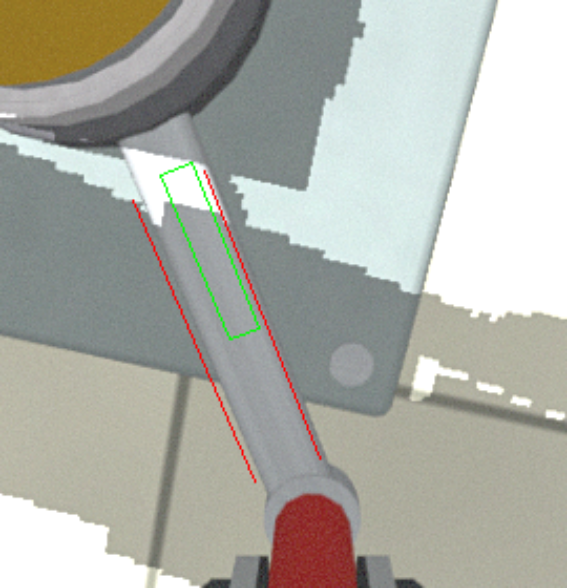

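The lever's edges run parallel to the predicted top direction to within about 0.5°, and the tangential force of about 4.8 N matches the spring. I'll check once more, then hand in.

```bash
python3 st.py
python3 - <<'E'
from workcell import env
print(env.hand_in())
E
```

```text
11.2333 18.39365495065007 [0.63760433 0.00232498 0.0813743 ] [ 1.65000424 -5.67938564  4.8893984 ]
r 0.15103631318438415 lever rad 1.2029330398251634
the job is handed in; nothing more can be done
None
```

The job is done and handed in at about 11 s. The clamp knob is tight, and the gripper still holds the red-handled lever at the top of its lift.

- **Clamp knob:** with the lever still at rest, I turned the knob clockwise to its stop. The torque jumped to 1.0 N m, which I read as the stop at about 1.4 rad. Later pictures showed it stayed there. It had not started fully loose; the picture showed it at about 0.3 rad.
- **Lever:** I gripped the red handle with a 50 N grip setting and swung it along its arc. The last reading was 1.203 rad against the 1.20 rad target. In the wrist picture the lever covers the red mark completely and lies parallel to the mark's direction within about 0.5°. The resisting force at the handle, about 5 N, fits the spring.
- **Disagreements:**
  - My overlay of the base corner was about 5 px off in the last wrist view, which is roughly the calibration error.
  - The computed lever radius was 151 mm instead of 150 mm.
- **Not seen directly:** the arm blocked the view of the can against the steel plate, so I did not check that contact or the head's height by eye.
- **Everything else:** nothing else was touched on purpose, and the spare cans look unmoved in the final pictures. I did not recheck the mug, jar, spoon or bottle.

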